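# Weigh two tins by hand and shelve the full one

### The job

Two matching closed steel tins stand on the worktop, one full and one nearly empty. Lift the left-hand tin (as the robot sees it) well clear of the worktop, hold it a moment to feel its weight and stand it back on the worktop, then lift the right-hand one in the same way. Gently stand the heavier tin upright and fully on the pegboard's narrow shelf, in the gap between the glass jar and the aluminium cooker lid, leave the lighter one standing upright on the worktop, and do not shift the jar, the cooker lid, or the spoon and bowl by the tins.

Things in the scene. Friction and masses are not known exactly. Their poses are not given: they have to be found in the camera images.
- tin_left: square closed steel tin, 80 x 80 x 100 mm tall, with a solid wooden bar handle on its lid: 56 mm along the tin's x, 14 mm thick along y, from 100 to 138 mm above the underside. Origin: centre of the underside, z up. The one further to the robot's left (greater y). The two look alike; one weighs at least 0.2 kg more (both under 0.75 kg), which one varies. Contents have a few mm of play.
- tin_right: square closed steel tin, 80 x 80 x 100 mm tall, with a solid wooden bar handle on its lid: 56 mm along the tin's x, 14 mm thick along y, from 100 to 138 mm above the underside. Origin: centre of the underside, z up. The one further to the robot's right (smaller y). The two look alike; one weighs at least 0.2 kg more (both under 0.75 kg), which one varies. Contents have a few mm of play.
- pegboard: fixed white board at the robot's left with a shelf. Origin on the worktop under the shelf's middle; x points from the shelf's front edge to the board, y along the shelf, z up. Board 600 mm long, 300 mm high, face at x = 75 mm. On wooden pegs near its ends (over 120 mm from the middle) hang a red gasket, a sieve and a scoop, standing out up to 50 mm.
- bay (a point): middle of the shelf's top surface, in the gap between jar and cooker lid; axes as the pegboard's. Shelf top 50 mm above the worktop, 150 mm deep (x -75 to 75 mm), 440 mm long (y -220 to 220 mm). The free gap is about 150 mm wide along y.
- jar: glass jar with hinged steel clasp, 84 mm across, 98 mm tall, loose on the shelf about 130 mm to one side of the bay (either side). Origin: centre of the underside
- cooker_lid: aluminium cooker lid lying flat on the shelf, 130 mm across, 41 mm tall with its black knob, loose, about 130 mm from the bay on the side away from the jar. Origin: centre of the underside
- bowl: white bowl, 110 mm across, 50 mm tall, beyond the tins. Origin: centre of the underside
- spoon: wooden spoon, 190 mm long along its x, lying between the tins. Origin: underside, mid-length
Mind the look-alikes: they are no part of the job. What is shaped like the tin_left but pink is not meant.

How it is judged (in metres and radians):
On the way, in this order (a step that is already met when the one before it is completed fails the run):
1. the left-hand tin is lifted at least 30 mm clear of the worktop and held for 0.3 s, the right-hand tin standing (height (world z) of tin_left above 0.03 m and contact force between tin_left and the fingers above 0.5 N and height (world z) of tin_right below 0.008 m and angle between tin_right's own z axis and vertical below 0.1 rad), for 0.3 s.
2. the left-hand tin stands on the worktop again, released (height (world z) of each of tin_left, tin_right below 0.008 m and angle between each of tin_left, tin_right's own z axis and vertical below 0.1 rad and contact force between tin_left and the fingers below 0.3 N), for 0.2 s.
3. the right-hand tin is lifted at least 30 mm clear of the worktop and held for 0.3 s, the left-hand tin standing (height (world z) of tin_right above 0.03 m and contact force between tin_right and the fingers above 0.5 N and height (world z) of tin_left below 0.008 m and angle between tin_left's own z axis and vertical below 0.1 rad), for 0.3 s.
At the end, for the whole second after the job is handed in: The heavier tin (pressing on the shelf with over 4 N) rests upright within 0.1 rad on the shelf, its middle within 50 mm of the bay along the shelf and -40 to 45 mm across it, its underside within 6 mm of the top; the lighter one rests upright within 0.1 rad on the worktop (((x of tin_left in the frame of bay between -0.04 and 0.045 m and y of tin_left in the frame of bay between -0.05 and 0.05 m and z of tin_left in the frame of bay between -0.006 and 0.006 m and angle between each of tin_left, tin_right's own z axis and vertical below 0.1 rad and contact force between tin_left and pegboard above 4 N and linear speed of each of tin_left, tin_right below 0.02 m/s and height (world z) of tin_right below 0.008 m) or (x of tin_right in the frame of bay between -0.04 and 0.045 m and y of tin_right in the frame of bay between -0.05 and 0.05 m and z of tin_right in the frame of bay between -0.006 and 0.006 m and angle between each of tin_right, tin_left's own z axis and vertical below 0.1 rad and contact force between tin_right and pegboard above 4 N and linear speed of each of tin_right, tin_left below 0.02 m/s and height (world z) of tin_left below 0.008 m))); the robot touches nothing.
It fails at once if the jar, cooker lid, bowl or spoon is shifted by more than 30 mm (distance of any of jar, cooker_lid, bowl, spoon from where it was at the start of the episode above 0.03 m).
It fails at once if a tin is tipped by more than 0.6 rad (angle between any of tin_left, tin_right's own z axis and vertical above 0.6 rad).
It fails at once if a tin is dropped or banged down (moves at over 0.4 m/s while not gripped, or meets the shelf with over 100 N) ((contact force between tin_left and the fingers below 0.1 N and linear speed of tin_left above 0.4 m/s) or (contact force between tin_right and the fingers below 0.1 N and linear speed of tin_right above 0.4 m/s) or contact force between any of tin_left, tin_right and pegboard above 100 N).
It also fails if it takes over 64 s, if anything falls off the work surface, if the arm or the gripper's body presses on something with over 40 N, if the wrist force passes 120 N, or if a joint passes its speed limit or range.

### The arm

A 6-joint arm with a two-finger parallel gripper is mounted at the origin on the work surface. World frame = base frame: x ahead of the robot, y to its left, z up, the work surface at z = 0. Lengths are in mm, angles in rad, forces in N, time in s.
With the tool pointing down it reaches from about 350 to 775 mm from the base axis. Payload 7.3 kg.
Tool frame: the origin (TCP) lies at the very end of the fingers, on their centre line; the grasp point (between the pads) lies 19 mm behind it (pinch_z is the distance from the TCP to the grasp point, in mm); z points along the fingers, y is the direction in which the jaws open and shut (so a half turn about z gives the same grasp; the last joint's range is limited). The gripper opens to 92 mm and grips with 3 to 60 N. Pads are 19 mm wide; open, the fingers measure 130 mm over their backs; the gripper's body (75 mm by 190 mm) begins 47 mm behind the grasp point.
Start: joints at [0.998, 0.342, 1.524, -0, 1.275, -0.146], TCP at [217.317, 477.931, 226.741] pointing down, gripper open.
Joint ranges: [-2.53, 2.53], [-0.77, 2.02], [0.04, 2.7], [-1, 4.14], [0.28, 2.66], [-3.11, 3.11]. Speed limits (rad/s): [2.57, 2.57, 3.14, 3.14, 3.14, 3.14].

### API

Orientations are given as [roll, pitch, yaw] about the fixed x, y, z axes, in that order (R = Rz(yaw) Ry(pitch) Rx(roll)).
In Python, from plant import * gives the robot as it stands.
- The arm moves only by the tool step_arm, never from a script. Its argument "moves" is one flat list of numbers, 7 for each row, row after row: the shift along the tool's x, y, z scaled (see below), then the turn, a rotation vector about the tool's x, y, z scaled (see below), then the closure, from -1 (fully open) to 1 (shut). A call has 1 to 8 rows; each row shifts and turns the pose as measured when the row begins, along the tool's axes as they then stand; what a row does not reach is not made up. The controller multiplies each number of a shift by 2 cm and each number of a turn by 4 degrees. A row lasts 1/12 s, in which the tool goes at most 41.7 mm and 7.16 degrees, less where a joint would pass 70% of its speed; a pose out of reach is approached as far as the arm can. A call with a number of a shift or a turn outside -1 to 1 is refused whole. A call with a gripper value outside its range is refused whole. The fingers move at their own pace and stop on an object; the grip force is fixed at half the most. Time passes only in rows, so rows that do not move let the fingers close. It gives the time, the measured TCP pose, the force and the opening at its end, in the units of the state.
- get_obs(): the state, without advancing time (a new reading comes with each control period).
- capture(name): name is "scene" or "top"; returns the picture (420x560x3 uint8, red, green, blue); there is no depth.
- get_calibration(name): a dict with "mtx" (3x3 intrinsics, pixels), "eye" and "orientation" of the camera in the world. Camera axes: x right, y down, z forward; pixel columns grow to the right and rows downward; lengths in mm; the calibration is good to about 2 mm. A picture is of the moment at which its call begins. get_calibration takes no time and is no camera call.
- close_job(): hands the job in, once; it reports no verdict.
The state is a dict: "time": time; "joint_positions": joint angles; "dq": joint speeds; "tau": joint torques, N m; "tool_pos": TCP position; "tcp_rot": TCP orientation; "contact_force": force on the tool from outside, world axes, zero at the start; "moment": the same for the moment, N m; "grip_width": finger opening in mm.
Only numpy, scipy, OpenCV 4.12 (cv2) and the standard library are available. Lean on these libraries where they do the work, as an engineer would, in place of code of your own. Each camera call takes 0.05 s, during which the arm holds its last target.

## Working session

There is one attempt and no reset: what is moved stays moved. The work goes in short steps, Python scripts to look and compute and a tool call to move; the robot and the scene stay as the last step left them, time stands still between calls to the robot, and variables do not carry over. Pictures are saved under pics/ and viewed, and the job is handed in when it is done.

Besides the shell and the picture viewer there is one more tool, called as name(argument=value, ...) on one line, values as JSON. step_arm: Moves the arm, as the interface text tells. Shifts and turns lie within -1 to 1; 1 stands for 2 cm of shift or 4 degrees of turn. Its arguments: {"type":"object","properties":{"moves":{"type":"array"}},"required":["moves"]}

```bash
ls; mkdir -p pics; python3 - <<'E'
from plant import *
import cv2
for n in("scene","top"):
    im=capture(n); cv2.imwrite(f"pics/{n}0.png",im[:,:,::-1]); c=get_calibration(n); print(n,c)
o=get_obs();print(o)
E
```

```text
pics
scene {'mtx': array([[510.38158045,   0.        , 276.82548185],
       [  0.        , 510.38158045, 199.2724923 ],
       [  0.        ,   0.        ,   1.        ]]), 'eye': array([1093.05040482, -869.21643214,  732.19290039]), 'orientation': array([-2.14084822, -0.02061897,  0.55386477])}
top {'mtx': array([[434.33646783,   0.        , 278.45021566],
       [  0.        , 434.33646783, 210.85888391],
       [  0.        ,   0.        ,   1.        ]]), 'eye': array([ 366.91799978,   57.87282436, 1211.70982185]), 'orientation': array([-2.99610638e+00, -1.19543804e-03, -1.55694164e+00])}
{'time': 0.1, 'joint_positions': array([ 9.97999724e-01,  3.42606862e-01,  1.52488607e+00,  1.80015597e-05,
        1.27543784e+00, -1.46009285e-01]), 'dq': array([-0.00147936, -0.0003457 , -0.00365406,  0.0011168 ,  0.00121113,
        0.00077951]), 'tau': array([ 1.69724590e-03, -4.31998801e+01, -2.44696534e+01,  7.19673978e-02,
        5.24833391e-02, -9.80269715e-05]), 'tool_pos': array([217.10588546, 477.61296952, 226.15081213]), 'tcp_rot': array([-3.14027128e+00, -2.11715593e-04,  2.71479994e+00]), 'contact_force': array([-0.43307525, -0.3928635 ,  0.33319047]), 'moment': array([-0.01874763,  0.02216434, -0.00743184]), 'grip_width': 91.92610875024481}
```

View pics/scene0.png

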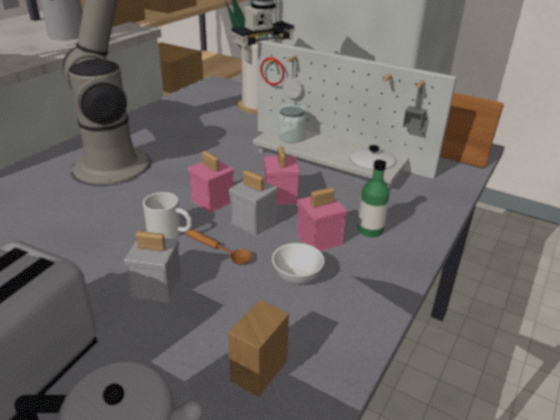

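View pics/top0.png

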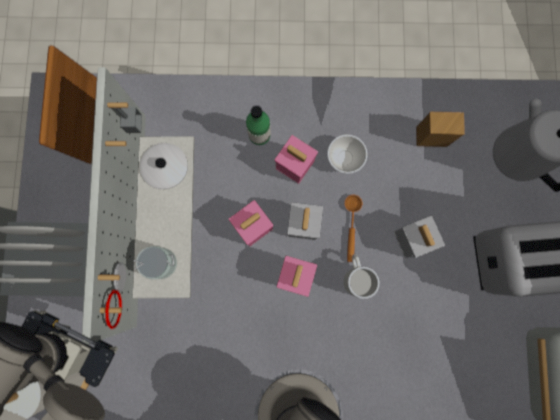

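The two grey tins are at top-view pixels (306,221), which is the left one, and (424,237), the right one. The three pink ones at (297,158), (251,223) and (297,276) are look-alikes. I'll confirm this in an enlarged crop and measure.

```bash
cat > h.py <<'E'
import numpy as np, cv2
from plant import *
from scipy.spatial.transform import Rotation as R
def cal(n):
    c=get_calibration(n); return np.array(c['mtx']),np.array(c['eye']),R.from_euler('xyz',c['orientation']).as_matrix()
def px2w(n,uv,z):
    K,e,M=cal(n); uv=np.atleast_2d(uv).astype(float)
    d=(M@np.linalg.inv(K)@np.c_[uv,np.ones(len(uv))].T).T
    return e+d*((z-e[2])/d[:,2])[:,None]
def w2px(n,p):
    K,e,M=cal(n); q=(K@M.T@(np.atleast_2d(p)-e).T).T
    return q[:,:2]/q[:,2:]
E
python3 - <<'E'
from h import *
im=cv2.imread("pics/top0.png")
cv2.imwrite("pics/crop_t.png",cv2.resize(im[120:300,230:460],None,fx=3.4,fy=3.3,interpolation=cv2.INTER_CUBIC))
cv2.imwrite("pics/crop_s.png",cv2.resize(im[60:350,40:220],None,fx=2.0,fy=2.0,interpolation=cv2.INTER_CUBIC))
hsv=cv2.cvtColor(im,cv2.COLOR_BGR2HSV)
for nm,(u,v) in dict(L=(306,221),Rr=(424,237)).items():
    x0,y0=u-24,v-24; h=hsv[y0:v+24,x0:u+24]
    m=((h[...,0]>8)&(h[...,0]<30)&(h[...,1]>90)).astype(np.uint8)
    c=max(cv2.findContours(m,0,2)[0],key=cv2.contourArea)
    r=cv2.minAreaRect(c); b=cv2.boxPoints(r)+[x0,y0]
    w=px2w("top",b,138); print(nm,"handle",np.round(b,1).tolist(),w.mean(0)[:2])
    e=[w[1]-w[0],w[2]-w[1]]; print([ (round(np.linalg.norm(t),1), round(np.degrees(np.arctan2(t[1],t[0])),1)) for t in e])
    m=((h[...,1]<40)&(h[...,2]>125)).astype(np.uint8)
    m=cv2.morphologyEx(m,cv2.MORPH_CLOSE,np.ones((11,11)))
    c=max(cv2.findContours(m,0,2)[0],key=cv2.contourArea)
    r=cv2.minAreaRect(c); b=cv2.boxPoints(r)+[x0,y0]
    w=px2w("top",b,100); print(nm,"lid",np.round(b,1).tolist(),w.mean(0)[:2])
    e=[w[1]-w[0],w[2]-w[1]]; print([ (round(np.linalg.norm(t),1), round(np.degrees(np.arctan2(t[1],t[0])),1)) for t in e])
print(w2px("top",[[217,478,227],[0,0,0]]))
E
```

```text
L handle [[302.0, 228.8], [304.4, 207.7], [308.9, 208.2], [306.5, 229.3]] [506.05079364  -8.77798456]
[(np.float64(53.3), np.float64(-6.0)), (np.float64(11.3), np.float64(-95.6))]
L lid [[282.0, 197.0], [329.0, 197.0], [329.0, 244.0], [282.0, 244.0]] [506.1468673  -11.29544047]
[(np.float64(122.2), np.float64(-89.2)), (np.float64(122.1), np.float64(179.8))]
Rr handle [[418.7, 227.5], [425.5, 224.4], [434.0, 243.5], [427.2, 246.6]] [ 467.69577487 -308.624288  ]
[(np.float64(19.0), np.float64(-65.6)), (np.float64(51.1), np.float64(-157.8))]
Rr lid [[397.6, 227.7], [430.8, 209.9], [449.5, 244.7], [416.3, 262.5]] [ 469.66286093 -314.44212645]
[(np.float64(99.3), np.float64(-61.3)), (np.float64(99.8), np.float64(-153.5))]
[[ 85.49322204 340.87220202]
 [297.91209506 415.38076052]]
```

View pics/crop_t.png

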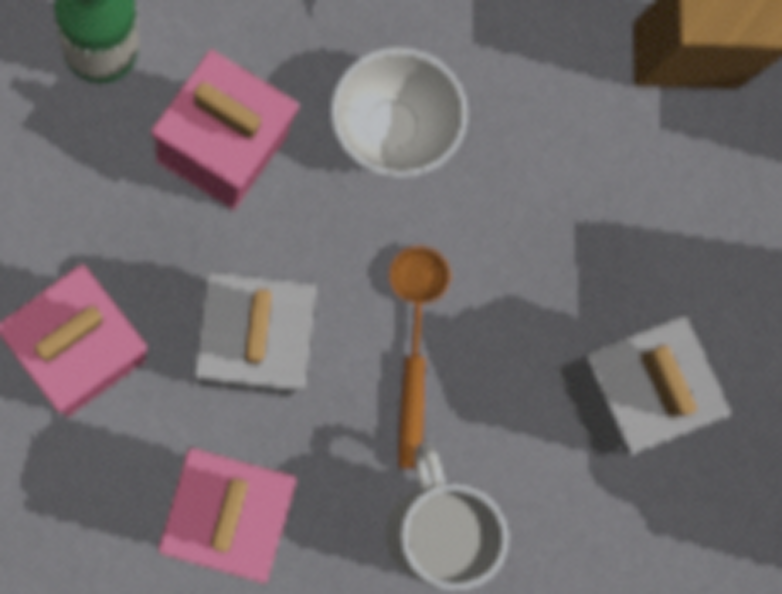

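View pics/crop_s.png

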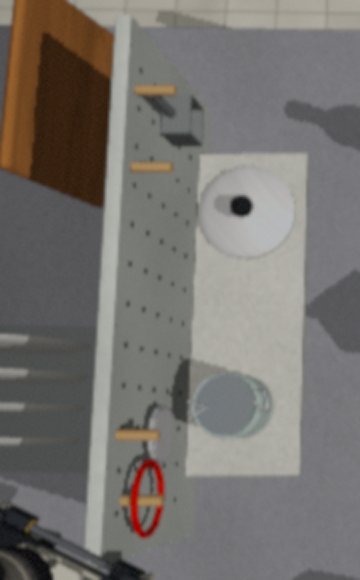

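```bash
python3 - <<'E'
from h import *
np.set_printoptions(precision=1,suppress=True)
f=lambda p:np.array(p)/[3.4,3.3]+[230,120]
for n,p in dict(L=[(212,275),(316,283),(303,384),(200,373)],Rr=[(686,318),(730,411),(632,452),(588,358)]).items():
    w=px2w("top",f(p),100)[:,:2]; print(n,w.mean(0),[round(np.linalg.norm(w[i]-w[i-1]),1) for i in range(4)],np.degrees(np.arctan2(*(w[0]-w[3])[::-1])),np.degrees(np.arctan2(*(w[1]-w[2])[::-1])))
g=lambda p:np.array(p)/2.+[40,60]
w=px2w("top",g([(200,153),(308,153),(300,475),(187,475)]),50)[:,:2];print("shelf",w,w.mean(0))
print("jar bottom/top",px2w("top",g([(237,403)]),148), "knob",px2w("top",g([(240,206)]),91),"lid rim ctr",px2w("top",g([(246,211)]),65))
print("board top edges",px2w("top",g([(128,15),(105,550)]),300))
# handle in scene
K=None
im=cv2.imread("pics/scene0.png")
cv2.imwrite("pics/crop_sc.png",cv2.resize(im[140:310,120:300],None,fx=4,fy=3.5,interpolation=cv2.INTER_CUBIC))
E
```

```text
L [508.2 -12.1] [np.float64(77.8), np.float64(79.5), np.float64(80.2), np.float64(78.2)] -6.158272787072468 -7.077913966035615
Rr [ 468.5 -315.1] [np.float64(82.1), np.float64(78.5), np.float64(81.6), np.float64(78.8)] -66.65783359122094 -66.39529032637377
shelf [[740.  445.4]
 [742.2 295.8]
 [304.  287.9]
 [301.9 436.2]] [522.  366.3]
jar bottom/top [[394.2 348.8 148. ]] knob [[654.9 374.4  91. ]] lid rim ctr [[654.7 373.3  65. ]]
board top edges [[817.9 451.8 300. ]
 [239.9 433.5 300. ]]
```

View pics/crop_sc.png

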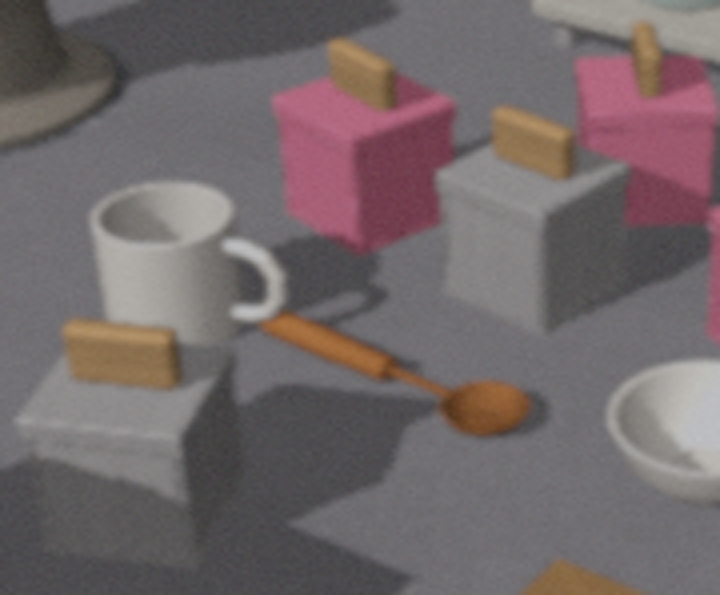

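The crops confirm the two grey tins. The left one is at about (507,-11) with yaw -6°, the right at about (468,-314) with yaw 23°. The bay is near (522,366). I'll raise the arm first, because the gripper starts beside the end of the board.

step_arm(moves=[0,0,-1,0,0,0,-1,0,0,-1,0,0,0,-1,0,0,-1,0,0,0,-1,0,0,-1,0,0,0,-1,0,0,-1,0,0,0,-1,0,0,-1,0,0,0,-1])

```text
time: 0.6
tool_pos: [215.5, 475.0, 343.0]
tcp_rot: [-3.122, -0.003, 2.715]
contact_force: [0.2, 1.0, -0.2]
grip_width: 91.9
```

```bash
cat > go.py <<'E'
import sys
from h import *
# usage: go.py x y z yawdeg
o=get_obs(); M=R.from_euler('xyz',o['tcp_rot'])
t=[float(a) for a in sys.argv[1:5]]
d=M.inv().apply(np.array(t[:3])-o['tool_pos'])/20
best=None
for k in (0,180,-180):
    T=R.from_euler('xyz',[np.pi,0,np.radians(t[3]+k)]); r=np.degrees((M.inv()*T).as_rotvec())/4
    if len(sys.argv)<=5 and k: continue
    print("turn units",np.round(r,2),'k',k)
print("t",round(o['time'],2),"pos",np.round(o['tool_pos'],1),"rpy deg",np.round(np.degrees(o['tcp_rot']),1),"F",np.round(o['contact_force'],2),"w",round(o['grip_width'],1),"q1,q6",np.round(o['joint_positions'][[0,5]],2))
print("shift units",np.round(d,2))
# rotating-while-moving frame: shift after turning
T=R.from_euler('xyz',[np.pi,0,np.radians(t[3])]); print("shift units if turned first",np.round(T.inv().apply(np.array(t[:3])-o['tool_pos'])/20,2))
E
python3 go.py 507 -11 250 174
```

```text
turn units [-0.27 -0.09 -4.61] k 0
t 0.6 pos [215.5 475.  343. ] rpy deg [-178.9   -0.2  155.5] F [ 0.19  1.04 -0.17] w 91.9 q1,q6 [ 1.   -0.15]
shift units [-23.34 -15.99   4.9 ]
shift units if turned first [-17.04 -22.64   4.65]
```

step_arm(moves=[-1,-0.7,0,0,0,0,-1,-1,-0.7,0,0,0,0,-1,-1,-0.7,0,0,0,0,-1,-1,-0.7,0,0,0,0,-1,-1,-0.7,0,0,0,0,-1,-1,-0.7,0,0,0,0,-1,-1,-0.7,0,0,0,0,-1,-1,-0.7,0,0,0,0,-1])

```text
time: 1.27
tool_pos: [316.3, 304.2, 346.3]
tcp_rot: [-3.126, -0.004, 2.723]
contact_force: [1.2, -0.1, 0.4]
grip_width: 91.9
```

step_arm(moves=[-1,-0.7,0.2,0,0,0,-1,-1,-0.7,0.2,0,0,0,-1,-1,-0.7,0.2,0,0,0,-1,-1,-0.7,0.2,0,0,0,-1,-1,-0.7,0.2,0,0,0,-1,-1,-0.7,0.2,0,0,0,-1,-1,-0.7,0.2,0,0,0,-1,-1,-0.7,0.2,0,0,0,-1])

```text
time: 1.93
tool_pos: [419.1, 127.0, 312.8]
tcp_rot: [-3.125, -0.007, 2.724]
contact_force: [1.2, 0.4, 0.8]
grip_width: 91.6
```

```bash
python3 go.py 507 -11 220 174
```

```text
turn units [-0.22 -0.13 -4.48] k 0
t 1.93 pos [419.1 127.  312.8] rpy deg [-179.    -0.4  156.1] F [1.17 0.43 0.78] w 91.6 q1,q6 [ 0.13 -1.02]
shift units [-6.85 -4.45  4.67]
shift units if turned first [-5.09 -6.4   4.64]
```

step_arm(moves=[-0.9,-0.7,0.6,0,0,-0.6,-1,-0.9,-0.7,0.6,0,0,-0.6,-1,-0.9,-0.8,0.6,0,0,-0.6,-1,-0.8,-0.8,0.6,0,0,-0.7,-1,-0.8,-0.8,0.6,0,0,-0.7,-1,-0.7,-0.9,0.6,0,0,-0.7,-1,-0.7,-0.9,0.6,0,0,-0.6,-1])

```text
time: 2.52
tool_pos: [499.3, -22.2, 225.6]
tcp_rot: [-3.129, -0.012, 3.05]
contact_force: [1.0, 0.2, -0.7]
grip_width: 91.8
```

```bash
python3 go.py 507 -11 160 174
```

```text
turn units [-0.19 -0.17  0.19] k 0
t 2.52 pos [499.3 -22.2 225.6] rpy deg [-179.3   -0.7  174.8] F [ 1.04  0.2  -0.74] w 91.8 q1,q6 [-0.19 -1.66]
shift units [-0.37  0.64  3.27]
shift units if turned first [-0.33  0.6   3.28]
```

step_arm(moves=[-0.2,0.3,0.7,-0.1,-0.1,0.1,-1,-0.2,0.3,0.7,-0.1,-0.1,0.1,-1,0,0,0.7,0,0,0,-1,0,0,0.7,0,0,0,-1,0,0,0,0,0,0,-1])

```text
time: 2.93
tool_pos: [508.4, -16.3, 162.1]
tcp_rot: [3.141, -0.004, 3.031]
contact_force: [-1.4, 0.4, -0.2]
grip_width: 91.4
```

```bash
python3 go.py 507 -11 106 174; python3 - <<'E'
from h import *
for n in("scene","top"):
    im=capture(n); cv2.imwrite(f"pics/{n}1.png",im[:,:,::-1])
E
```

```text
turn units [ 0.01 -0.06 -0.08] k 0
t 2.93 pos [508.4 -16.3 162.1] rpy deg [180.   -0.2 173.7] F [-1.36  0.45 -0.17] w 91.4 q1,q6 [-0.18 -1.64]
shift units [0.09 0.25 2.81]
shift units if turned first [0.1  0.26 2.81]
```

View pics/scene1.png

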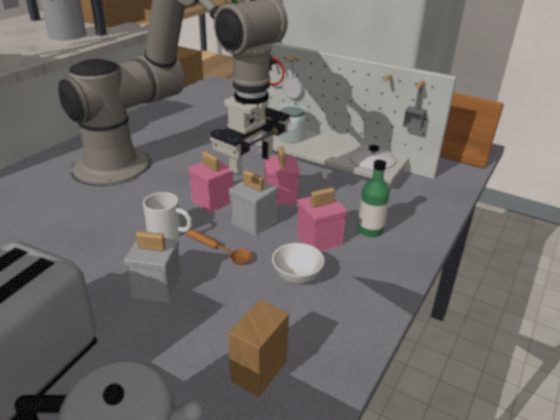

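The fingers straddle the left tin's handle at about (253,180), so I'm going down to grip.

step_arm(moves=[0,0.2,0.7,0,0,0,-1,0.1,0.1,0.7,0,0,0,-1,0,0,0.7,0,0,0,-1,0,0,0.6,0,0,0,-1,0,0,0,0,0,0,-1])

```text
time: 3.45
tool_pos: [512.6, -10.3, 115.4]
tcp_rot: [-3.141, 0.012, 3.032]
contact_force: [-1.1, -0.7, -0.7]
grip_width: 92.0
```

step_arm(moves=[0,0,0,0,0,0,1,0,0,0,0,0,0,1,0,0,0,0,0,0,1,0,0,0,0,0,0,1,0,0,0,0,0,0,1,0,0,0,0,0,0,1,0,0,0,0,0,0,1])

```text
time: 4.03
tool_pos: [515.7, -10.7, 121.3]
tcp_rot: [-3.141, 0.021, 3.033]
contact_force: [0.4, -0.9, -0.4]
grip_width: 49.7
```

step_arm(moves=[0,0,0,0,0,0,1,0,0,0,0,0,0,1,0,0,0,0,0,0,1,0,0,0,0,0,0,1])

```text
time: 4.37
tool_pos: [515.7, -10.8, 121.5]
tcp_rot: [-3.141, 0.021, 3.033]
contact_force: [0.1, -0.7, -0.3]
grip_width: 22.8
```

```bash
python3 go.py 507 -11 106 174
```

```text
turn units [-0.01  0.3  -0.06] k 0
t 4.37 pos [515.7 -10.8 121.5] rpy deg [-179.9    1.2  173.8] F [ 0.11 -0.7  -0.31] w 22.8 q1,q6 [-0.17 -1.63]
shift units [ 0.45 -0.06  0.77]
shift units if turned first [ 0.43 -0.06  0.78]
```

The pose drifted up about 15 mm and 8 mm in x. I'll correct it before the fingers touch.

step_arm(moves=[0.3,0,0.5,0,0.3,0,-1,0.2,0,0.4,0,0,0,-1,0,0,0,0,0,0,-1])

```text
time: 4.62
tool_pos: [505.0, -9.6, 101.7]
tcp_rot: [-3.141, -0.002, 3.033]
contact_force: [-0.3, -0.0, -0.5]
grip_width: 38.5
```

```bash
python3 go.py 507 -11 106 174
```

```text
turn units [-0.01 -0.03 -0.06] k 0
t 4.62 pos [505.   -9.6 101.7] rpy deg [-1.799e+02 -1.000e-01  1.738e+02] F [-0.27 -0.01 -0.45] w 38.5 q1,q6 [-0.17 -1.63]
shift units [-0.1  -0.06 -0.21]
shift units if turned first [-0.1  -0.06 -0.21]
```

step_arm(moves=[0,0,-0.2,0,0,0,1,0,0,0,0,0,0,1])

```text
time: 4.78
tool_pos: [504.0, -9.5, 104.6]
tcp_rot: [-3.141, -0.005, 3.033]
contact_force: [-0.2, 1.0, 0.1]
grip_width: 33.8
```

```bash
python3 go.py 507 -11 106 174
```

```text
turn units [-0.01 -0.07 -0.06] k 0
t 4.78 pos [504.   -9.5 104.6] rpy deg [-180.    -0.3  173.8] F [-0.21  0.97  0.14] w 33.8 q1,q6 [-0.17 -1.63]
shift units [-0.16 -0.06 -0.07]
shift units if turned first [-0.16 -0.06 -0.07]
```

step_arm(moves=[-0.1,0,0,0,0,0,1,0,0,0,0,0,0,1,0,0,0,0,0,0,1,0,0,0,0,0,0,1,0,0,0,0,0,0,1,0,0,0,0,0,0,1])

```text
time: 5.28
tool_pos: [506.3, -9.6, 104.8]
tcp_rot: [-3.141, -0.005, 3.033]
contact_force: [-0.6, -0.1, -0.9]
grip_width: 13.6
```

```bash
python3 go.py 507 -11 106 174
```

```text
turn units [-0.01 -0.07 -0.06] k 0
t 5.28 pos [506.3  -9.6 104.8] rpy deg [-180.    -0.3  173.8] F [-0.59 -0.14 -0.93] w 13.6 q1,q6 [-0.17 -1.63]
shift units [-0.04 -0.06 -0.06]
shift units if turned first [-0.04 -0.06 -0.06]
```

Gripped at 13.6 mm. I'm lifting slowly, then holding.

step_arm(moves=[0,0,0,0,0,0,1,0,0,-0.2,0,0,0,1,0,0,-0.4,0,0,0,1,0,0,-0.5,0,0,0,1,0,0,-0.5,0,0,0,1,0,0,-0.5,0,0,0,1,0,0,-0.5,0,0,0,1,0,0,-0.3,0,0,0,1])

```text
time: 5.95
tool_pos: [505.2, -9.5, 166.5]
tcp_rot: [-3.141, -0.009, 3.033]
contact_force: [0.3, -0.1, -2.1]
grip_width: 14.0
```

step_arm(moves=[0,0,0,0,0,0,1,0,0,0,0,0,0,1,0,0,0,0,0,0,1,0,0,0,0,0,0,1,0,0,0,0,0,0,1,0,0,0,0,0,0,1])

```text
time: 6.45
tool_pos: [505.1, -9.5, 167.3]
tcp_rot: [-3.141, -0.008, 3.033]
contact_force: [0.6, -0.2, -2.2]
grip_width: 13.7
```

```bash
python3 go.py 507 -11 106 174
```

```text
turn units [-0.01 -0.11 -0.06] k 0
t 6.45 pos [505.1  -9.5 167.3] rpy deg [-180.    -0.5  173.8] F [ 0.64 -0.19 -2.19] w 13.7 q1,q6 [-0.17 -1.63]
shift units [-0.13 -0.06  3.06]
shift units if turned first [-0.1  -0.07  3.06]
```

step_arm(moves=[0,0,0,0,0,0,1])

```text
time: 6.53
tool_pos: [504.9, -9.4, 166.8]
tcp_rot: [-3.141, -0.009, 3.033]
contact_force: [0.2, -0.5, -1.7]
grip_width: 13.5
```

step_arm(moves=[0,0,0,0,0,0,1])

```text
time: 6.62
tool_pos: [504.8, -9.4, 166.6]
tcp_rot: [-3.141, -0.01, 3.033]
contact_force: [-0.9, -0.5, -2.7]
grip_width: 13.7
```

step_arm(moves=[0,0,0,0,0,0,1])

```text
time: 6.7
tool_pos: [504.6, -9.4, 166.3]
tcp_rot: [-3.141, -0.01, 3.033]
contact_force: [-0.3, -0.1, -3.6]
grip_width: 14.0
```

```bash
python3 - <<'E'
from h import *
im=capture("scene"); cv2.imwrite("pics/scene2.png",im[:,:,::-1]);print(get_obs()['contact_force'],get_obs()['tau'],get_obs()['moment'])
E
python3 go.py 507 -11 106 174
```

```text
[ 0.34937315 -0.00609662 -2.77829587] [ 6.37838340e-03 -4.36606336e+01 -2.30783004e+01 -4.24801453e-02
  1.25312652e-01  2.50886214e-04] [ 0.08985462  0.00950335 -0.05445855]
turn units [-0.01 -0.14 -0.06] k 0
t 6.75 pos [504.6  -9.4 166.3] rpy deg [-180.    -0.6  173.8] F [ 0.35 -0.01 -2.78] w 13.8 q1,q6 [-0.17 -1.63]
shift units [-0.16 -0.06  3.02]
shift units if turned first [-0.13 -0.07  3.02]
```

View pics/scene2.png

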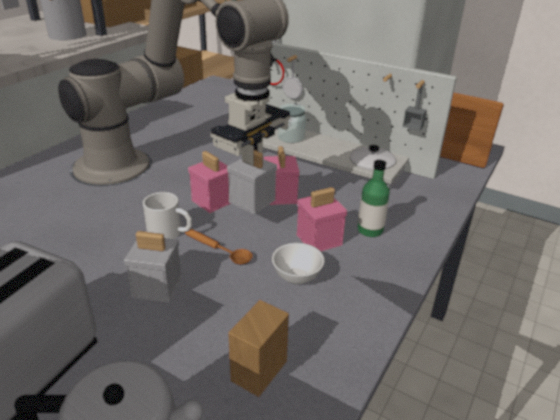

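The left tin is up about 62 mm at (250,185). It weighs about 2.5 N, so it is probably the light one. I'll set it back down.

step_arm(moves=[0,0,0.4,0,0,0,1,0,0,0.5,0,0,0,1,0,0,0.5,0,0,0,1,0,0,0.5,0,0,0,1,0,0,0.4,0,0,0,1,0,0,0.2,0,0,0,1,0,0,0,0,0,0,1])

```text
time: 7.33
tool_pos: [504.1, -9.4, 111.9]
tcp_rot: [-3.141, -0.01, 3.033]
contact_force: [-0.5, 0.2, -2.4]
grip_width: 13.8
```

```bash
python3 go.py 505 -10 105 174
```

```text
turn units [-0.01 -0.14 -0.06] k 0
t 7.33 pos [504.1  -9.4 111.9] rpy deg [-180.    -0.5  173.8] F [-0.51  0.18 -2.37] w 13.8 q1,q6 [-0.17 -1.63]
shift units [-0.05 -0.03  0.34]
shift units if turned first [-0.05 -0.03  0.34]
```

step_arm(moves=[0,0,0.15,0,0,0,1,0,0,0.15,0,0,0,1,0,0,0.05,0,0,0,1,0,0,0,0,0,0,1])

```text
time: 7.67
tool_pos: [504.6, -9.4, 105.2]
tcp_rot: [-3.141, -0.008, 3.033]
contact_force: [-0.2, 0.9, -3.9]
grip_width: 13.9
```

```bash
python3 go.py 505 -10 105 174
```

```text
turn units [-0.01 -0.12 -0.06] k 0
t 7.67 pos [504.6  -9.4 105.2] rpy deg [-180.    -0.5  173.8] F [-0.24  0.92 -3.88] w 13.9 q1,q6 [-0.17 -1.63]
shift units [-0.02 -0.03  0.01]
shift units if turned first [-0.02 -0.03  0.01]
```

step_arm(moves=[0,0,0.05,0,0,0,1,0,0,0,0,0,0,1])

```text
time: 7.83
tool_pos: [505.1, -9.4, 105.3]
tcp_rot: [-3.141, -0.006, 3.033]
contact_force: [-0.1, 0.1, -2.6]
grip_width: 13.9
```

step_arm(moves=[0,0,0.05,0,0,0,1,0,0,0,0,0,0,1])

```text
time: 8.0
tool_pos: [505.6, -9.4, 105.0]
tcp_rot: [-3.141, -0.005, 3.033]
contact_force: [0.3, -0.9, -3.0]
grip_width: 13.6
```

step_arm(moves=[0,0,0.1,0,0,0,1,0,0,0,0,0,0,1])

```text
time: 8.17
tool_pos: [506.1, -9.4, 105.4]
tcp_rot: [-3.141, -0.002, 3.033]
contact_force: [0.2, 0.1, -2.4]
grip_width: 13.7
```

step_arm(moves=[0,0,0.1,0,0,0,1,0,0,0,0,0,0,1])

```text
time: 8.33
tool_pos: [507.2, -9.5, 105.0]
tcp_rot: [-3.141, 0.001, 3.033]
contact_force: [-0.4, -0.5, -2.4]
grip_width: 13.9
```

step_arm(moves=[0.1,0,0.15,0,0.1,0,1,0,0,0.1,0,0,0,1])

```text
time: 8.5
tool_pos: [508.1, -9.7, 104.7]
tcp_rot: [-3.14, 0.002, 3.033]
contact_force: [-10.4, 1.2, 20.9]
grip_width: 14.0
```

```bash
python3 go.py 505 -10 105 174;python3 - <<'E'
from h import *
im=capture("scene"); cv2.imwrite("pics/scene3.png",cv2.resize(im[100:300,120:320,::-1],None,fx=3,fy=3))
E
```

```text
turn units [-0.02  0.04 -0.06] k 0
t 8.5 pos [508.1  -9.7 104.7] rpy deg [-1.799e+02  1.000e-01  1.738e+02] F [-10.41   1.19  20.87] w 14.0 q1,q6 [-0.17 -1.63]
shift units [ 0.15 -0.03 -0.01]
shift units if turned first [ 0.15 -0.03 -0.01]
```

View pics/scene3.png

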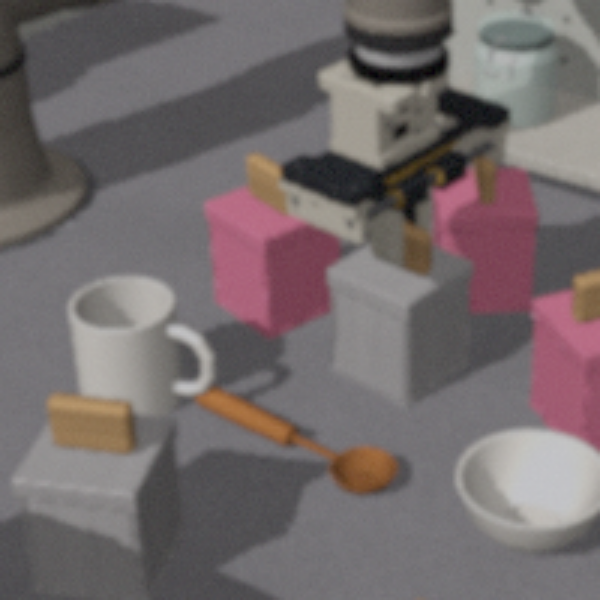

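It's in contact with the worktop. I'm releasing it.

step_arm(moves=[0,0,-0.05,0,0,0,1,0,0,0,0,0,0,-1,0,0,0,0,0,0,-1,0,0,0,0,0,0,-1,0,0,0,0,0,0,-1])

```text
time: 8.97
tool_pos: [508.4, -9.9, 105.5]
tcp_rot: [-3.14, 0.004, 3.033]
contact_force: [0.5, -0.9, -0.5]
grip_width: 36.0
```

step_arm(moves=[0,0,-0.4,0,0,0,-1,0,0,-0.8,0,0,0,-1,0,0,-0.8,0,0,0,-1,0,0,-0.8,0,0,0,-1,0,0,-0.8,0,0,0,-1,0,0,-0.8,0,0,0,-1,0,0,-0.2,0,0,0,-1])

```text
time: 9.55
tool_pos: [506.9, -9.7, 200.9]
tcp_rot: [-3.14, -0.003, 3.033]
contact_force: [-0.2, 0.2, 0.5]
grip_width: 82.8
```

```bash
python3 go.py 468 -313 180 23 a;python3 - <<'E'
from h import *
im=capture("top"); cv2.imwrite("pics/top3.png",cv2.resize(im[100:320,200:480,::-1],None,fx=2.5,fy=2.5))
E
```

```text
turn units [-6.000e-02  1.000e-02  3.769e+01] k 0
turn units [-0.01 -0.04 -7.31] k 180
turn units [-0.01 -0.04 -7.31] k -180
t 9.55 pos [506.9  -9.7 200.9] rpy deg [-179.9   -0.2  173.8] F [-0.23  0.16  0.48] w 82.8 q1,q6 [-0.17 -1.63]
shift units [  0.28 -15.29   1.06]
shift units if turned first [-7.72 13.2   1.04]
```

View pics/top3.png

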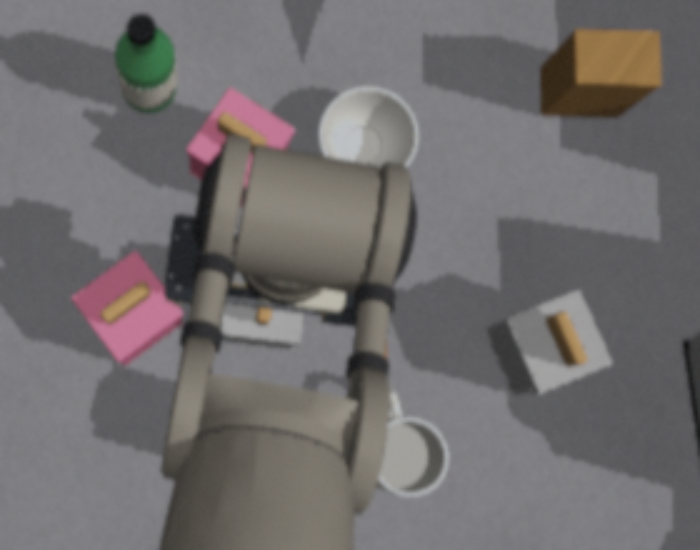

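step_arm(moves=[0,-1,0,0,0,0,-1,0,-1,0,0,0,0,-1,0,-1,0,0,0,0,-1,0,-1,0,0,0,0,-1,0,-1,0,0,0,0,-1,0,-1,0,0,0,0,-1,0,-1,0,0,0,0,-1,0,-1,0,0,0,0,-1])

```text
time: 10.27
tool_pos: [486.9, -170.4, 194.9]
tcp_rot: [3.139, -0.01, 3.04]
contact_force: [-0.4, 0.1, 0.4]
grip_width: 92.0
```

```bash
python3 go.py 468 -313 180 203
```

```text
turn units [ 0.07 -0.13 -7.21] k 0
t 10.27 pos [ 486.9 -170.4  194.9] rpy deg [179.8  -0.6 174.2] F [-0.37  0.06  0.41] w 92.0 q1,q6 [-0.48 -1.95]
shift units [ 0.21 -7.19  0.73]
shift units if turned first [ 3.66 -6.2   0.75]
```

step_arm(moves=[0.1,-0.9,0,0,0,-0.9,-1,0.1,-0.9,0,0,0,-0.9,-1,0.2,-0.9,0.1,0,0,-0.9,-1,0.2,-0.9,0.1,0,0,-0.9,-1,0.3,-0.9,0.1,0,0,-0.9,-1,0.4,-0.9,0.1,0,0,-0.9,-1,0.4,-0.8,0.1,0,0,-0.9,-1,0.4,-0.8,0.1,0,0,-0.9,-1])

```text
time: 10.93
tool_pos: [457.4, -321.7, 173.4]
tcp_rot: [3.123, -0.013, -2.72]
contact_force: [0.6, 1.3, 0.4]
grip_width: 91.6
```

```bash
python3 go.py 468 -313 160 203
```

```text
turn units [ 0.26 -0.19  0.29] k 0
t 10.93 pos [ 457.4 -321.7  173.4] rpy deg [ 178.9   -0.8 -155.8] F [0.59 1.31 0.36] w 91.6 q1,q6 [-0.75 -2.74]
shift units [-0.67  0.16  0.67]
shift units if turned first [-0.66  0.19  0.67]
```

step_arm(moves=[-0.4,0.1,0.4,0.2,-0.2,0.3,-1,-0.3,0,0.4,0,0,0,-1,0,0,0,0,0,0,-1])

```text
time: 11.18
tool_pos: [467.4, -317.5, 153.0]
tcp_rot: [3.135, -0.002, -2.743]
contact_force: [-0.2, 0.3, 0.7]
grip_width: 92.0
```

```bash
python3 go.py 468 -313 105 203;python3 - <<'E'
from h import *
im=capture("scene"); cv2.imwrite("pics/scene4.png",cv2.resize(im[100:320,60:300,::-1],None,fx=2.5,fy=2.5))
E
```

```text
turn units [ 0.1  -0.03 -0.04] k 0
t 11.18 pos [ 467.4 -317.5  153. ] rpy deg [ 1.796e+02 -1.000e-01 -1.571e+02] F [-0.19  0.28  0.66] w 92.0 q1,q6 [-0.73 -2.7 ]
shift units [-0.12  0.18  2.4 ]
shift units if turned first [-0.12  0.2   2.4 ]
```

View pics/scene4.png

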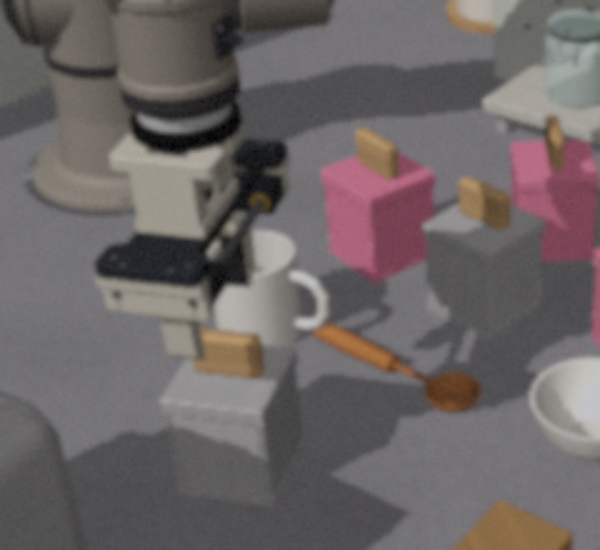

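The left tin stands upright at about (485,260) in the crop, and the fingers straddle the right tin's handle. I'm descending.

step_arm(moves=[-0.1,0.1,0.6,0.1,0,0,-1,0,0.1,0.6,0,0,0,-1,0,0,0.6,0,0,0,-1,0,0,0.3,0,0,0,-1,0,0,0,0,0,0,-1,0,0,0,0,0,0,-1])

```text
time: 11.73
tool_pos: [468.4, -310.6, 110.7]
tcp_rot: [3.141, -0.004, -2.737]
contact_force: [-0.0, -0.1, -0.2]
grip_width: 92.0
```

```bash
python3 go.py 468 -313 105 203
```

```text
turn units [ 0.01 -0.05  0.05] k 0
t 11.73 pos [ 468.4 -310.6  110.7] rpy deg [ 180.    -0.2 -156.8] F [-0.04 -0.14 -0.15] w 92.0 q1,q6 [-0.72 -2.69]
shift units [ 0.06 -0.1   0.29]
shift units if turned first [ 0.06 -0.1   0.29]
```

step_arm(moves=[0,-0.1,0.3,0,0,0,1,0,0,0.05,0,0,0,1,0,0,0,0,0,0,1,0,0,0,0,0,0,1,0,0,0,0,0,0,1,0,0,0,0,0,0,1,0,0,0,0,0,0,1])

```text
time: 12.32
tool_pos: [470.5, -313.6, 105.8]
tcp_rot: [-3.138, -0.002, -2.736]
contact_force: [-0.1, -0.1, 0.3]
grip_width: 49.8
```

```bash
python3 go.py 468 -313 105 203
```

```text
turn units [-0.05 -0.03  0.05] k 0
t 12.32 pos [ 470.5 -313.6  105.8] rpy deg [-1.798e+02 -1.000e-01 -1.568e+02] F [-0.15 -0.09  0.32] w 49.8 q1,q6 [-0.72 -2.7 ]
shift units [0.1  0.08 0.04]
shift units if turned first [0.1  0.08 0.04]
```

step_arm(moves=[0.1,0,0.05,0,0,0,1,0,0,0,0,0,0,1,0,0,0,0,0,0,1,0,0,0,0,0,0,1,0,0,0,0,0,0,1,0,0,0,0,0,0,1,0,0,0,0,0,0,1,0,0,0,0,0,0,1])

```text
time: 12.98
tool_pos: [468.4, -314.6, 104.9]
tcp_rot: [-3.138, -0.002, -2.737]
contact_force: [0.4, 0.1, 0.1]
grip_width: 13.9
```

```bash
python3 go.py 468 -313 105 203
```

```text
turn units [-0.05 -0.03  0.05] k 0
t 12.98 pos [ 468.4 -314.6  104.9] rpy deg [-1.798e+02 -1.000e-01 -1.568e+02] F [0.38 0.09 0.09] w 13.9 q1,q6 [-0.73 -2.7 ]
shift units [-0.01  0.08 -0.  ]
shift units if turned first [-0.01  0.08 -0.  ]
```

Gripped. Lifting and holding to weigh it.

step_arm(moves=[0,0,0,0,0,0,1,0,0,-0.2,0,0,0,1,0,0,-0.4,0,0,0,1,0,0,-0.5,0,0,0,1,0,0,-0.5,0,0,0,1,0,0,-0.5,0,0,0,1,0,0,-0.5,0,0,0,1,0,0,-0.3,0,0,0,1])

```text
time: 13.65
tool_pos: [465.4, -311.5, 162.9]
tcp_rot: [3.133, -0.008, -2.736]
contact_force: [0.4, 0.6, -6.0]
grip_width: 14.0
```

step_arm(moves=[0,0,0,0,0,0,1,0,0,0,0,0,0,1,0,0,0,0,0,0,1,0,0,0,0,0,0,1,0,0,0,0,0,0,1,0,0,0,0,0,0,1])

```text
time: 14.15
tool_pos: [465.0, -311.1, 163.3]
tcp_rot: [3.133, -0.008, -2.736]
contact_force: [-0.2, -0.5, -7.2]
grip_width: 13.9
```

step_arm(moves=[0,0,0,0,0,0,1])

```text
time: 14.23
tool_pos: [464.9, -311.0, 162.9]
tcp_rot: [3.132, -0.008, -2.736]
contact_force: [0.6, 0.2, -8.0]
grip_width: 13.9
```

```bash
python3 go.py 468 -313 280 203; python3 - <<'E'
from h import *
im=capture("scene"); cv2.imwrite("pics/scene5.png",cv2.resize(im[100:320,60:300,::-1],None,fx=2.5,fy=2.5))
E
```

```text
turn units [ 0.14 -0.12  0.06] k 0
t 14.23 pos [ 464.9 -311.   162.9] rpy deg [ 179.4   -0.5 -156.8] F [ 0.59  0.18 -8.03] w 13.9 q1,q6 [-0.72 -2.7 ]
shift units [-0.06 -0.1  -5.86]
shift units if turned first [-0.11 -0.15 -5.86]
```

View pics/scene5.png

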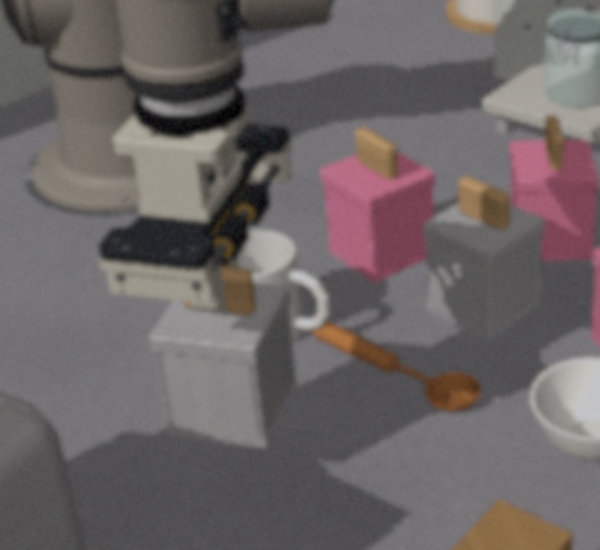

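The right tin reads about 7 N against 2.5 N for the left, so the right tin goes to the shelf. First I'll raise it clear of everything.

step_arm(moves=[0,0,-0.4,0,0,0,1,0,0,-0.7,0,0,0,1,0,0,-0.8,0,0,0,1,0,0,-0.8,0,0,0,1,0,0,-0.8,0,0,0,1,0,0,-0.8,0,0,0,1,0,0,-0.8,0,0,0,1,0,0,-0.4,0.1,-0.1,0,1])

```text
time: 14.95
tool_pos: [465.0, -310.6, 277.7]
tcp_rot: [3.132, -0.004, -2.736]
contact_force: [0.7, -1.3, -6.3]
grip_width: 14.0
```

```bash
python3 go.py 517 365 285 203
```

```text
turn units [ 0.13 -0.06  0.06] k 0
t 14.95 pos [ 465.  -310.6  277.7] rpy deg [ 179.5   -0.2 -156.8] F [ 0.67 -1.33 -6.34] w 14.0 q1,q6 [-0.73 -2.7 ]
shift units [-15.71  30.02  -0.16]
shift units if turned first [-15.59  30.08  -0.37]
```

step_arm(moves=[-0.15,0.3,0,0,0,0,1,-0.3,0.6,0,0,0,0,1,-0.4,0.8,0,0,0,0,1,-0.45,0.85,0,0,0,0,1,-0.45,0.85,0,0,0,0,1,-0.45,0.85,0,0,0,0,1,-0.45,0.85,0,0,0,0,1,-0.45,0.85,0,0,0,0,1])

```text
time: 15.62
tool_pos: [471.8, -166.8, 274.4]
tcp_rot: [3.127, -0.007, -2.741]
contact_force: [0.5, 0.8, -6.5]
grip_width: 13.9
```

step_arm(moves=[-0.45,0.85,0,0,0,0,1,-0.45,0.85,0,0,0,0,1,-0.45,0.85,0,0,0,0,1,-0.45,0.85,0,0,0,0,1,-0.45,0.85,0,0,0,0,1,-0.45,0.85,0,0,0,0,1,-0.45,0.85,0,0,0,0,1,-0.45,0.85,0,0,0,0,1])

```text
time: 16.28
tool_pos: [475.8, 5.5, 268.0]
tcp_rot: [3.113, -0.019, -2.737]
contact_force: [1.1, 0.0, -6.2]
grip_width: 13.6
```

```bash
python3 go.py 517 365 285 203
```

```text
turn units [ 0.41 -0.27  0.04] k 0
t 16.28 pos [475.8   5.5 268. ] rpy deg [ 178.4   -1.1 -156.8] F [ 1.05  0.04 -6.2 ] w 13.6 q1,q6 [-0.16 -2.14]
shift units [-8.95 15.74 -0.56]
shift units if turned first [-8.92 15.74 -0.85]
```

step_arm(moves=[-0.5,0.85,-0.1,0.1,-0.1,0,1,-0.5,0.85,-0.1,0.1,-0.1,0,1,-0.5,0.85,-0.1,0.1,0,0,1,-0.5,0.85,-0.1,0.1,0,0,1,-0.5,0.85,-0.1,0,0,0,1,-0.5,0.85,-0.1,0,0,0,1,-0.4,0.6,-0.1,0,0,0,1,-0.2,0.3,0,0,0,0,1])

```text
time: 16.95
tool_pos: [482.6, 161.2, 275.0]
tcp_rot: [3.131, -0.019, -2.731]
contact_force: [-0.2, -0.1, -7.0]
grip_width: 13.9
```

```bash
python3 go.py 517 365 285 271
```

```text
turn units [  0.3   -0.16 -16.87] k 0
t 16.95 pos [482.6 161.2 275. ] rpy deg [ 179.4   -1.1 -156.5] F [-0.18 -0.08 -7.02] w 13.9 q1,q6 [ 0.17 -1.81]
shift units [-5.64  8.66 -0.52]
shift units if turned first [-10.16  -1.9   -0.5 ]
```

step_arm(moves=[-0.3,0.5,0,0.1,0,-0.5,1,-0.3,0.5,0,0.1,0,-0.8,1,-0.4,0.5,0,0.1,0,-1,1,-0.4,0.4,0,0,0,-1,1,-0.4,0.4,-0.1,0,0,-1,1,-0.5,0.4,-0.1,0,0,-1,1,-0.5,0.3,-0.1,0,0,-1,1,-0.5,0.3,-0.1,0,0,-1,1])

```text
time: 17.62
tool_pos: [488.8, 260.2, 273.2]
tcp_rot: [3.132, -0.035, -2.197]
contact_force: [-0.5, 0.5, -6.1]
grip_width: 13.6
```

```bash
python3 go.py 517 365 285 271
```

```text
turn units [ 0.3  -0.44 -9.21] k 0
t 17.62 pos [488.8 260.2 273.2] rpy deg [ 179.4   -2.  -125.9] F [-0.46  0.51 -6.08] w 13.6 q1,q6 [ 0.36 -2.16]
shift units [-5.05  1.93 -0.75]
shift units if turned first [-5.21 -1.5  -0.59]
```

step_arm(moves=[-0.5,0.1,-0.1,0.1,-0.1,-1,1,-0.5,0,-0.1,0.1,-0.1,-1,1,-0.5,-0.1,-0.1,0,-0.1,-1,1,-0.5,-0.1,-0.1,0,-0.1,-1,1,-0.5,-0.1,-0.1,0,0,-1,1,-0.5,-0.1,0,0,0,-1,1,-0.5,-0.1,0,0,0,-1,1,-0.3,-0.1,0,0,0,-1,1])

```text
time: 18.28
tool_pos: [519.3, 331.8, 273.0]
tcp_rot: [3.122, -0.012, -1.607]
contact_force: [0.5, 0.1, -6.2]
grip_width: 14.0
```

```bash
python3 go.py 517 364 285 271
```

```text
turn units [ 0.29 -0.16 -0.77] k 0
t 18.28 pos [519.3 331.8 273. ] rpy deg [178.9  -0.7 -92.1] F [ 0.46  0.13 -6.23] w 14.0 q1,q6 [ 0.44 -2.66]
shift units [-1.6   0.19 -0.61]
shift units if turned first [-1.61  0.09 -0.6 ]
```

step_arm(moves=[-0.6,0.1,0,0.2,-0.1,-0.4,1,-0.6,0,0,0.1,-0.1,-0.4,1,-0.3,0,0,0,0,0,1,0,0,0,0,0,0,1,0,0,0,0,0,0,1])

```text
time: 18.7
tool_pos: [514.0, 365.6, 268.7]
tcp_rot: [3.137, 0.001, -1.547]
contact_force: [-0.4, -0.3, -5.8]
grip_width: 13.6
```

```bash
python3 go.py 517 364 155 271;python3 - <<'E'
from h import *
im=capture("top"); cv2.imwrite("pics/top6.png",cv2.resize(im[60:350,40:320,::-1],None,fx=2,fy=2))
im=capture("scene"); cv2.imwrite("pics/scene6.png",cv2.resize(im[20:220,200:480,::-1],None,fx=2.5,fy=2.5))
E
```

```text
turn units [0.06 0.01 0.1 ] k 0
t 18.7 pos [514.  365.6 268.7] rpy deg [ 1.798e+02  1.000e-01 -8.860e+01] F [-0.42 -0.28 -5.83] w 13.6 q1,q6 [ 0.5  -2.67]
shift units [ 0.09 -0.17  5.68]
shift units if turned first [ 0.08 -0.15  5.68]
```

View pics/top6.png

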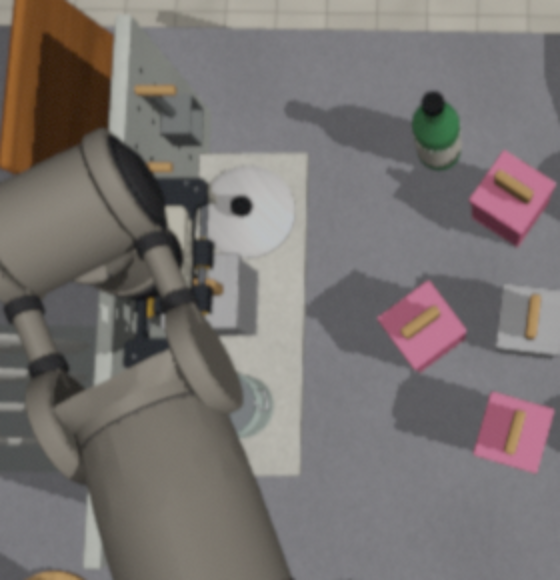

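View pics/scene6.png

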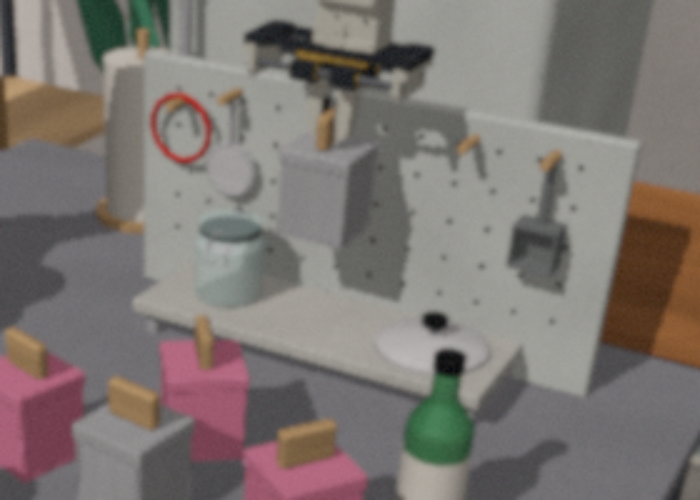

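The tin is centred over the gap: in the scene crop the jar is left at (230,260), the tin at (325,190) and the lid at (432,345). I'm descending.

step_arm(moves=[0,0,0.4,0,0,0,1,0,0,0.6,0,0,0,1,0,0,0.6,0,0,0,1,0,0,0.6,0,0,0,1,0,0,0.6,0,0,0,1,0,0,0.4,0,0,0,1,0,0,0.1,0,0,0,1,0,0,0,0,0,0,1])

```text
time: 19.47
tool_pos: [515.2, 361.5, 198.8]
tcp_rot: [3.139, 0.0, -1.554]
contact_force: [0.6, -0.5, -7.1]
grip_width: 13.7
```

```bash
python3 go.py 515 364 155 271
```

```text
turn units [ 0.03  0.   -0.01] k 0
t 19.47 pos [515.2 361.5 198.8] rpy deg [179.9   0.  -89. ] F [ 0.55 -0.55 -7.13] w 13.7 q1,q6 [ 0.49 -2.67]
shift units [-0.13  0.    2.19]
shift units if turned first [-0.13  0.01  2.19]
```

step_arm(moves=[-0.1,0,0.4,0,0,0,1,0,0,0.4,0,0,0,1,0,0,0.4,0,0,0,1,0,0,0.3,0,0,0,1,0,0,0,0,0,0,1,0,0,0,0,0,0,1])

```text
time: 19.97
tool_pos: [516.0, 363.8, 167.1]
tcp_rot: [-3.141, 0.002, -1.555]
contact_force: [-0.5, 0.8, -6.0]
grip_width: 13.9
```

```bash
python3 go.py 515 364 155 271
```

```text
turn units [-0.    0.02 -0.02] k 0
t 19.97 pos [516.  363.8 167.1] rpy deg [-1.80e+02  1.00e-01 -8.91e+01] F [-0.53  0.84 -5.97] w 13.9 q1,q6 [ 0.49 -2.67]
shift units [-0.01  0.05  0.61]
shift units if turned first [-0.01  0.05  0.61]
```

step_arm(moves=[0,0,0.25,0,0,0,1,0,0,0.25,0,0,0,1,0,0,0,0,0,0,1])

```text
time: 20.22
tool_pos: [516.3, 364.1, 156.8]
tcp_rot: [-3.14, 0.002, -1.555]
contact_force: [-0.4, -0.4, -6.8]
grip_width: 13.7
```

step_arm(moves=[0,0,0.1,0,0,0,1,0,0,0,0,0,0,1])

```text
time: 20.38
tool_pos: [516.8, 364.4, 155.3]
tcp_rot: [-3.139, 0.003, -1.555]
contact_force: [-0.5, 0.1, -6.9]
grip_width: 13.6
```

```bash
python3 go.py 515 364 155 271
```

```text
turn units [-0.04  0.04 -0.02] k 0
t 20.38 pos [516.8 364.4 155.3] rpy deg [-179.8    0.2  -89.1] F [-0.48  0.14 -6.88] w 13.6 q1,q6 [ 0.49 -2.67]
shift units [0.02 0.09 0.01]
shift units if turned first [0.02 0.09 0.01]
```

Still carrying the weight. I'll go down in small steps until it touches.

step_arm(moves=[0,0,0.08,0,0,0,1])

```text
time: 20.47
tool_pos: [517.2, 364.9, 154.9]
tcp_rot: [-3.137, 0.004, -1.555]
contact_force: [-3.1, 1.1, 9.0]
grip_width: 14.0
```

step_arm(moves=[0,0,0.08,0,0,0,1])

```text
time: 20.55
tool_pos: [517.2, 365.0, 154.9]
tcp_rot: [-3.136, 0.005, -1.554]
contact_force: [-4.5, -2.2, 8.0]
grip_width: 13.5
```

It's resting on the shelf. I'm releasing it and backing straight up.

step_arm(moves=[0,0,0,0,0,0,1,0,0,0,0,0,0,-1,0,0,0,0,0,0,-1,0,0,0,0,0,0,-1,0,0,0,0,0,0,-1])

```text
time: 20.97
tool_pos: [519.2, 365.8, 158.0]
tcp_rot: [-3.129, 0.008, -1.554]
contact_force: [0.8, -0.2, -0.5]
grip_width: 36.0
```

```bash
python3 go.py 517 365 155 271
```

```text
turn units [-0.18  0.11 -0.02] k 0
t 20.97 pos [519.2 365.8 158. ] rpy deg [-179.3    0.4  -89.1] F [ 0.84 -0.21 -0.45] w 36.0 q1,q6 [ 0.49 -2.67]
shift units [0.04 0.11 0.15]
shift units if turned first [0.04 0.11 0.15]
```

step_arm(moves=[0,0,-0.3,0,0,0,-1,0,0,-0.5,0,0,0,-1,0,0,-0.7,0,0,0,-1,0,0,-0.8,0,0,0,-1,0,0,-0.8,0,0,0,-1,0,0,-0.8,0,0,0,-1,0,0,-0.8,0,0,0,-1,0,0,-0.3,0,0,0,-1])

```text
time: 21.63
tool_pos: [518.1, 364.9, 267.2]
tcp_rot: [-3.127, 0.009, -1.555]
contact_force: [-0.2, -0.7, -0.2]
grip_width: 88.7
```

step_arm(moves=[0,0,-0.8,0,0,0,-1,0,0,-0.8,0,0,0,-1,0,0,-0.8,0,0,0,-1,0,0,-0.4,0,0,0,-1,0,0,0,0,0,0,-1,0,0,0,0,0,0,-1])

```text
time: 22.13
tool_pos: [517.4, 364.4, 329.6]
tcp_rot: [-3.122, 0.011, -1.555]
contact_force: [-0.1, -0.2, -0.0]
grip_width: 91.9
```

```bash
python3 go.py 517 364 155 271;python3 - <<'E'
from h import *
im=capture("top"); cv2.imwrite("pics/top7.png",im[:,:,::-1])
im=capture("scene"); cv2.imwrite("pics/scene7.png",cv2.resize(im[20:320,100:480,::-1],None,fx=2,fy=2))
E
```

```text
turn units [-0.28  0.16 -0.02] k 0
t 22.13 pos [517.4 364.4 329.6] rpy deg [-178.9    0.7  -89.1] F [-0.05 -0.16 -0.02] w 91.9 q1,q6 [ 0.49 -2.67]
shift units [0.12 0.19 8.72]
shift units if turned first [0.02 0.02 8.73]
```

View pics/scene7.png

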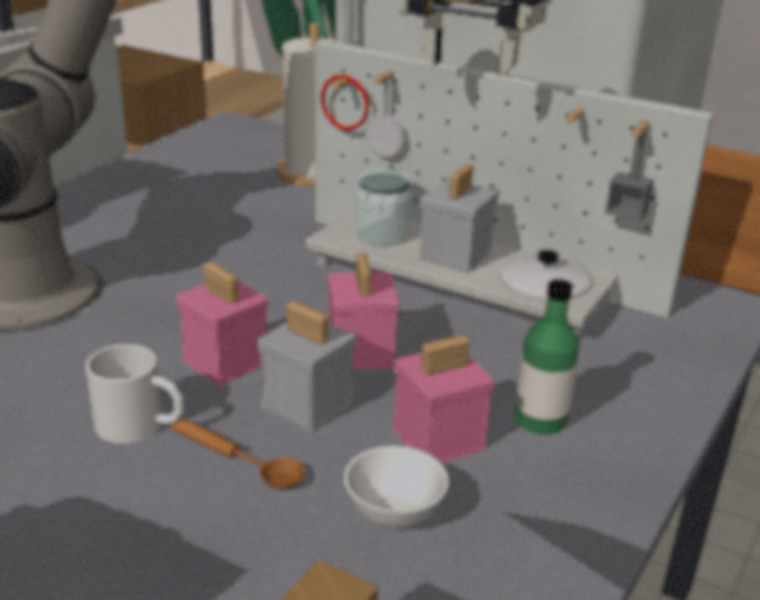

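View pics/top7.png

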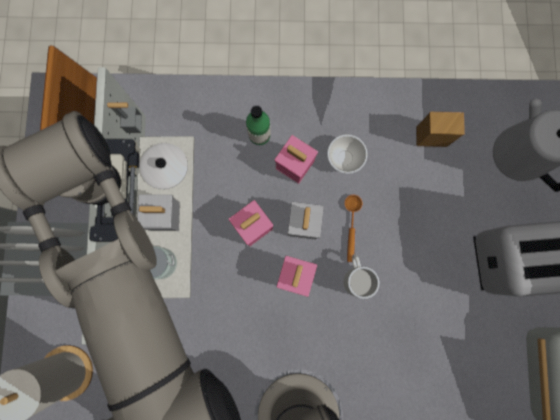

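The right tin stands upright on the shelf between the jar and the lid, at top-view (153,211). The left tin is upright on the worktop at (306,221). The jar, lid, spoon and bowl sit where they did at the start, and the gripper is clear. Handing in.

```bash
python3 -c "
from plant import *
print(close_job())"
```

```text
the job is handed in; nothing more can be done
None
```

The job is handed in at about 22 s of the 64 s allowed; no verdict was reported.

- **Weighing:** I lifted the left tin about 62 mm (about 2.5 N), set it back and released it. I then lifted the right tin about 58 mm (about 7 N), so the right tin is the heavier.
- **Placing:** The right tin is on the shelf between the jar and the cooker lid. The gripper let go at about (517, 365), and I measured the bay at about (522, 366).
- **Last checks:** The final pictures show both tins upright. The jar, cooker lid, spoon and bowl show no visible shift from the first pictures; I compared these by eye and did not re-measure them. The gripper was open and clear, with the contact force near zero.
- **Irregularities:**
  - The arm drifted several mm, up to about 15 mm in height, during still rows. I corrected this before the first grip closed.
  - Setting the left tin down ended with a brief press of about 21 N on the worktop.
  - The tin met the shelf at about 9 N on the wrist sensor, or roughly 16 N allowing for its weight.

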